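# Tip the column nuts off the notched drying pan

### The arm

A 7-joint arm with a two-finger parallel gripper is mounted at the origin on the work surface. World frame = base frame: x ahead of the robot, y to its left, z up, the work surface at z = 0. Lengths are in mm, angles in rad, forces in N, time in s.
With the tool pointing down it reaches from about 350 to 900 mm from the base axis. Payload 19.9 kg.
Tool frame: the origin (TCP) lies midway between the tips of the shut fingers; the grasp point (between the pads) lies 19 mm behind it; y points along the fingers, x is the direction in which the jaws open and shut, and the axes are right-handed (so a half turn about y gives the same grasp; the last joint's range is limited). The gripper opens to 85 mm and grips with 20 to 120 N. Pads are 22 mm wide; open, the fingers measure 114 mm over their backs; the gripper's body (76 mm by 85 mm) begins 54 mm behind the grasp point. The pads swing forward as they close: fully open they stand 13 mm farther back than shut.
Start: joints at [-1.286, 0.417, -0.01, 1.614, 0.005, 1.111, -0.053], TCP at [200.623, 591.902, 199.86] pointing down, gripper open.
Joint ranges: [-2.81, 2.81], [-0.39, 2.02], [-1.27, 1.25], [0.06, 2.57], [-1.19, 4.33], [0.19, 2], [-2.82, 2.82]. Speed limits (rad/s): [1.89, 1.89, 2.39, 2.39, 3.01, 3.01, 3.01].

### API

Orientations are given as a unit quaternion [w, x, y, z].
In Python, from rig import manip, cams gives the robot as it stands. The module is installed in compiled form; this text tells all that it offers.
- The arm moves only by the tool send_rows, never from a script. Its argument "plan" is a list of rows, each an object with "grip": the closure, from -1 (fully open) to 1 (shut); "slide": the shift along the world's x, y, z in m, a list of three; "roll": the turn about the world's z in rad. A call has 1 to 5 rows; each row shifts and turns the commanded pose from where the row before left it; what a row does not reach is not made up. A row lasts 1/12 s, in which the tool goes at most 41.7 mm and 7.16 degrees, less where a joint would pass 70% of its speed; a pose out of reach is approached as far as the arm can. A call is refused whole if a number of a shift passes 0.0417 or a number of a turn 0.125, either way. A call with a gripper value outside its range is refused whole. The fingers move at their own pace and stop on an object; "force" is the grip in N (left out, the last holds). Time passes only in rows, so rows that do not move let the fingers close. It gives the time, the measured TCP pose, the force and the opening at its end, in the units of the state.
- manip.get_obs(): the state, without advancing time (a new reading comes with each control period).
- cams.capture(name): name is "scene" or "top"; returns the picture (420x560x3 uint8, red, green, blue); there is no depth.
- cams.camera_info(name): a dict with "camera_matrix" (3x3 intrinsics, pixels), "R" (3x3) and "t" (3): a world point X has camera coordinates R X + t. Camera axes: x right, y down, z forward; pixel columns grow to the right and rows downward; lengths in mm; the calibration is good to about 2 mm. A picture is of the moment at which its call begins. camera_info takes no time and is no camera call.
- manip.job_done(): hands the job in, once; it reports no verdict.
The state is a dict: "time": time; "q": joint angles; "dq": joint speeds; "tau": joint torques, N m; "tcp_pos": TCP position; "tcp_rot": TCP orientation; "wrist_force": force on the tool from outside, world axes, zero at the start; "ft_torque": the same for the moment, N m; "grip_width": finger opening in mm.
Only numpy, scipy, OpenCV 4.12 (cv2) and the standard library are available. Lean on these libraries where they do the work, as an engineer would, in place of code of your own. Each camera call takes 0.05 s, during which the arm holds its last target.

### The job

Set the low steel dish on the bench under the open corner of the hinged drying pan, then lift the pan by its bail handle so that both column nuts slide out through the corner into the dish. Once both are in the dish, lower the pan flat again and let go.

Things in the scene. Friction and masses are not known exactly. Their poses are not given: they have to be found in the camera images.
- pan_grip (a point): Middle of the pan's bail handle: a round steel bar 10 mm thick, 85 mm long (along y), on two thin legs 40 mm either side, over the pan's back corner; 52 mm above the pan floor, free around and above. x runs over the pan to its open corner. Hinge line (parallel to y): 147 mm along +x, 55 mm below. Lifting takes 2 to 4 N; the pan sinks back when let go. The bar can turn in the fingers.
- pan_tip (a point): Tip of the pan floor at its open corner; axes as pan_grip. Pan: square aluminium tray, 150 mm sides, walls 18 mm, hinged to a fixed grey stand 22 mm behind the tip. The walls stop short here: a notch 47 mm wide. Flat, it is 88 mm above the bench; 70 mm is free under it. The handle end lifts up to 0.9 rad, tip dipping; the nuts slide out at 0.3 to 0.75 rad, fall up to 50 mm beyond the tip and slide on to a wall.
- dish_grip (a point): Grip point on the lug of the low steel dish, 50 mm above its underside. Lug: upright plate 12 mm thick (y), 36 mm long (x), 70 mm high, at the middle of a short side. Dish: open box 130 (x) by 110 (y) by 35 mm high, 3 mm walls, centre 83 mm along +x from here. Loose, about 0.22 kg. The tall white beaker near it is too tall for the pan and not used.
- nut_a_mid (a point): Centre (half-way up) of the first column nut: loose steel, round collar 18 mm across and 8 mm high with a neck 12 mm across and 8 mm high on top, 16 mm in all, 20 g. Starts on the pan.
- nut_b_mid (a point): Centre of the second column nut, the same as the first. Starts on the pan.
Mind the look-alikes: they are no part of the job. What is shaped like the part that bears dish_grip but purple is not meant.

How it is judged (in metres and radians):
On the way:
1. both nuts lie in the dish, which stands on the bench, while the pan is still raised (at least 8 degrees) (x of nut_a_mid in the frame of dish_grip between 0.018 and 0.148 m and y of nut_a_mid in the frame of dish_grip between -0.055 and 0.055 m and z of nut_a_mid in the frame of dish_grip between -0.05 and -0.015 m and x of nut_b_mid in the frame of dish_grip between 0.018 and 0.148 m and y of nut_b_mid in the frame of dish_grip between -0.055 and 0.055 m and z of nut_b_mid in the frame of dish_grip between -0.05 and -0.015 m and angle between dish_grip's own z axis and vertical below 0.1 rad and height (world z) of dish_grip below 0.058 m and angle between pan_grip's own z axis and vertical above 0.14 rad), for 0.1 s.
At the end, for the whole second after the job is handed in: Both nuts lie inside the dish (within its walls, below its rim), the dish stands upright on the bench, and the pan is flat again to within 5 degrees (x of nut_a_mid in the frame of dish_grip between 0.018 and 0.148 m and y of nut_a_mid in the frame of dish_grip between -0.055 and 0.055 m and z of nut_a_mid in the frame of dish_grip between -0.05 and -0.015 m and x of nut_b_mid in the frame of dish_grip between 0.018 and 0.148 m and y of nut_b_mid in the frame of dish_grip between -0.055 and 0.055 m and z of nut_b_mid in the frame of dish_grip between -0.05 and -0.015 m and angle between dish_grip's own z axis and vertical below 0.1 rad and height (world z) of dish_grip below 0.058 m and angle between pan_grip's own z axis and vertical below 0.09 rad); the robot touches nothing.
It also fails if it takes over 64 s, if anything falls off the work surface, if the arm or the gripper's body presses on something with over 40 N, if the wrist force passes 120 N, or if a joint passes its speed limit or range.

## Working session

There is one attempt and no reset: what is moved stays moved. The work goes in short steps, Python scripts to look and compute and a tool call to move; the robot and the scene stay as the last step left them, time stands still between calls to the robot, and variables do not carry over. Pictures are saved under pics/ and viewed, and the job is handed in when it is done.

Besides the shell and the picture viewer there is one more tool, called after ">>>" as name([rows], argument=value, ...), one row to a line, values as JSON. send_rows: Moves the arm, as the interface text tells. Its arguments: {"type":"object","properties":{"plan":{"type":"array"},"force":{"type":"number"}},"required":["plan"]}

```bash
mkdir -p pics; python3 - <<'E'
from rig import manip, cams
import cv2
for n in("scene","top"):
    cv2.imwrite(f"pics/{n}0.png",cams.capture(n)[:,:,::-1])
    i=cams.camera_info(n); print(n,i)
print(manip.get_obs())
E
```

```text
scene {'camera_matrix': array([[489.3948256 ,   0.        , 278.76820804],
       [  0.        , 489.3948256 , 213.0820745 ],
       [  0.        ,   0.        ,   1.        ]]), 'R': array([[-0.88206898,  0.47111912, -0.00104711],
       [ 0.31490895,  0.58794309, -0.74508743],
       [-0.35040929, -0.65754825, -0.66696599]]), 't': array([ 425.50159078, -118.7584744 , 1255.98892409])}
top {'camera_matrix': array([[510.04177791,   0.        , 295.84782246],
       [  0.        , 510.04177791, 209.21364162],
       [  0.        ,   0.        ,   1.        ]]), 'R': array([[-0.02128582, -0.99975663, -0.00579579],
       [-0.99232774,  0.02183312, -0.12169215],
       [ 0.12178907,  0.00316101, -0.99255097]]), 't': array([  97.66677919,  505.95421926, 1127.45062722])}
{'time': 0.1, 'q': array([-1.28548946,  0.41787147, -0.01031211,  1.61408849,  0.00470709,
        1.11071941, -0.0529691 ]), 'dq': array([-0.0007116 , -0.00104681,  0.00079203, -0.00187627, -0.00116826,
       -0.00161451,  0.00084341]), 'tau': array([ 2.45504678e-03, -8.65830445e+01,  6.81587420e-01, -4.35639560e+01,
        1.93644036e-02,  5.02408264e-03, -6.27918027e-06]), 'tcp_pos': array([200.53698014, 591.59771997, 199.36024528]), 'tcp_rot': array([-0.57442462,  0.57491109,  0.41172889, -0.41230198]), 'wrist_force': array([-0.23096857,  1.22766473,  0.12168186]), 'ft_torque': array([-0.03575822,  0.01139951,  0.00956221]), 'grip_width': 85.39070922783588}
```

View pics/scene0.png

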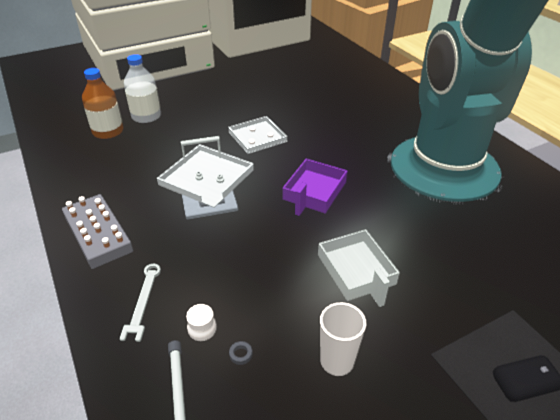

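View pics/top0.png

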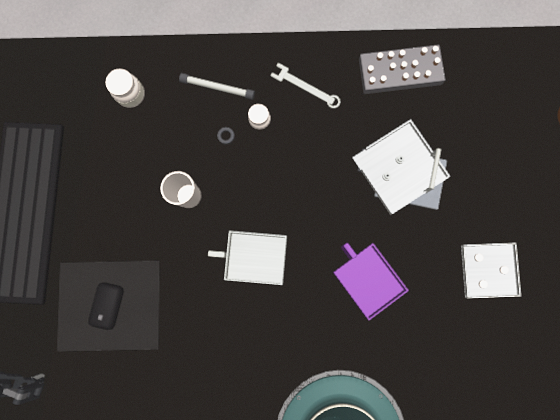

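The scene view shows the pan at about (205,175) and the steel dish at (357,262) with its lug at (380,290). The purple look-alike is at (315,185). In the top view the pan is at (400,168), the bail at (435,168), the dish at (257,258) and the lug at (216,254). Next I'll zoom in.

```bash
python3 - <<'E'
import cv2
t=cv2.imread("pics/top0.png"); s=cv2.imread("pics/scene0.png")
def crop(im,x,y,w,h,k,n): cv2.imwrite(n,cv2.resize(im[y:y+h,x:x+w],None,fx=k,fy=k,interpolation=cv2.INTER_CUBIC))
crop(t,340,110,130,110,5,"pics/tpan.png")
crop(t,190,215,120,80,6,"pics/tdish.png")
crop(s,150,125,120,100,6,"pics/span.png")
crop(s,305,220,110,95,6,"pics/sdish.png")
E
```

```text
(no output)
```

View pics/tpan.png

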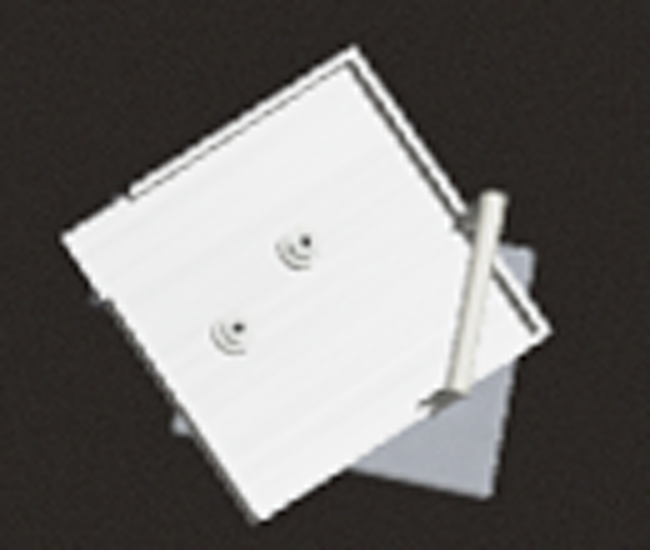

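View pics/tdish.png

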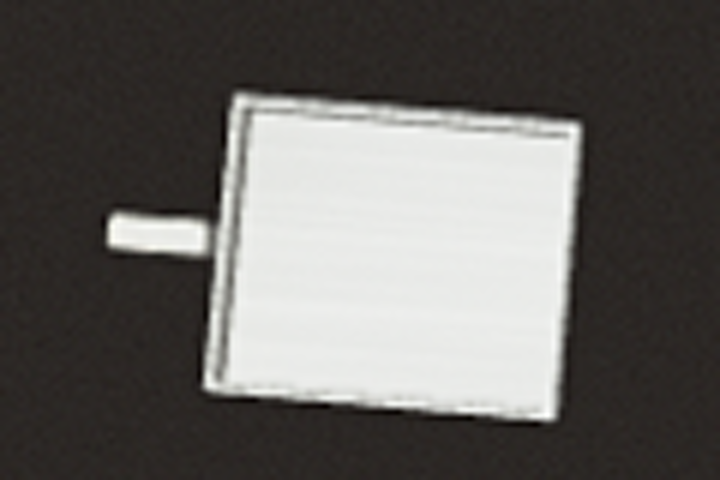

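View pics/span.png

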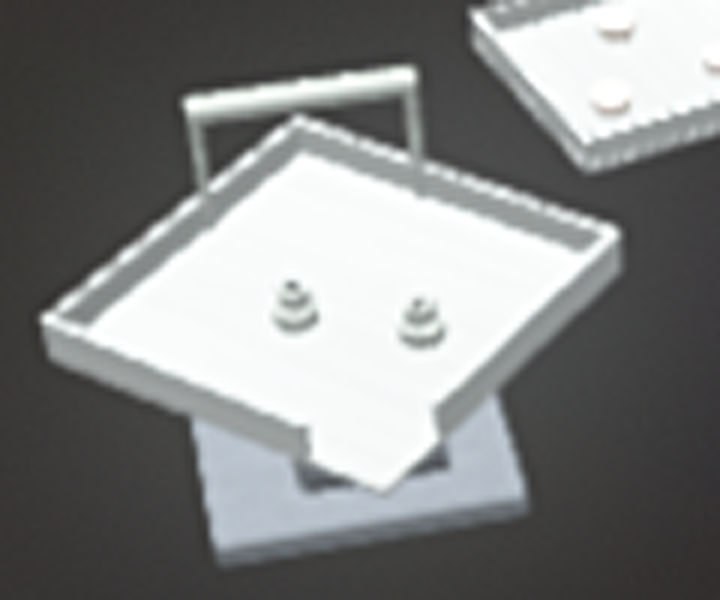

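View pics/sdish.png

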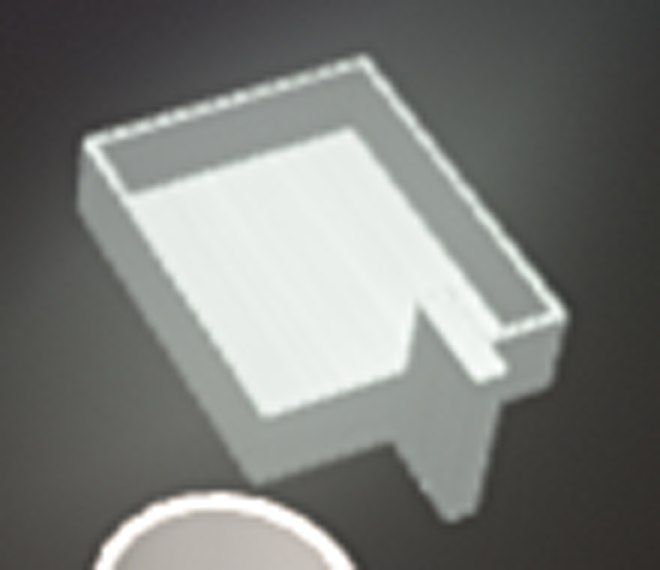

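```bash
cat > h.py <<'E'
import numpy as np
from scipy.optimize import least_squares
from rig import cams
I={n:cams.camera_info(n) for n in("scene","top")}
def proj(n,X):
    i=I[n]; c=i["R"]@np.asarray(X).T+i["t"][:,None]; p=i["camera_matrix"]@c; return (p[:2]/p[2]).T
def ray(n,uv,z):
    i=I[n]; d=i["R"].T@np.linalg.solve(i["camera_matrix"],[uv[0],uv[1],1]); c=-i["R"].T@i["t"]
    return c+d*(z-c[2])/d[2]
def fit(obs,x0,z0,freez=False):
    # obs: (cam, local xyz, uv); pose x,y,yaw
    def w(p,l):
        c,s=np.cos(p[2]),np.sin(p[2]); l=np.asarray(l,float)
        return [p[0]+c*l[0]-s*l[1],p[1]+s*l[0]+c*l[1],(p[3] if freez else z0)+l[2]]
    f=lambda p:np.concatenate([proj(n,[w(p,l)])[0]-uv for n,l,uv in obs])
    r=least_squares(f,list(x0)+([z0] if freez else []),loss="soft_l1"); 
    return r.x,f(r.x).reshape(-1,2).round(1)
E
python3 - <<'E'
from h import *
np.set_printoptions(suppress=True,precision=3)
# pan frame: grip origin; tip at x=169,z=-52 ; square diag 212.1
h=106.07
P=[("top",(169,0,-52),(352.4,157.6)),("scene",(169,0,-52),(214,206.7)),
("top",(169-2*h,0,-34),(450,176)),("scene",(169-2*h,0,-34),(199.7,144.7))]
g=ray("top",(435.3,168.5),145); t=ray("top",(352.4,157.6),88); print(g,t)
yaw=np.arctan2(*(t-g)[1::-1]); print(yaw)
# +y side : left of x
P+=[("top",(169-h,-h,-34),(410.4,119)),("top",(169-h,h,-34),(392,214.4)),("scene",(169-h,-h,-34),(157.5,178)),("scene",(169-h,h,-34),(253.3,163.7)),
("top",(0,-42.5,2),(439,148.6)),("top",(0,42.5,2),(431.6,188.4)),("scene",(0,-42.5,0),(180.8,142.2)),("scene",(0,42.5,0),(219.2,137.5))]
for fz in(0,1): print(*fit(P,(g[0],g[1],yaw),140,fz),sep="\n")
D=[("top",(18,55,-15),(224.2,280)),("top",(18,-55,-15),(229.2,230.5)),("top",(148,-55,-15),(287,235.3)),("top",(148,55,-15),(282.7,285)),
("top",(-18,0,20),(207.8,253.7)),("scene",(-18,0,20),(386.8,282.8)),("scene",(148,-55,-15),(319.2,243.3)),("scene",(148,55,-15),(366.3,229.5)),("scene",(18,55,-15),(399.3,272.5)),("scene",(18,-55,-50),(347.5,300.5))]
d0=ray("top",(216,254),70)
for fz in(0,1): print(*fit(D,(d0[0],d0[1],-1.57),50,fz),sep="\n")
for u in((342+105,110+50),): pass
for uv in((340+535/5,110+250/5),(340+490/5,110+495/5),(340+175/5,110+430/5)): print("plate",ray("top",uv,0),ray("top",uv,18))
for uv in((150+220/6,125+562/6),(150+528/6,125+510/6)): print("plate s",ray("scene",uv,0))
for uv in((150+220/6,125+545/6),(150+522/6,125+490/6)): print("plate s",ray("scene",uv,10))
for uv in((170,172),(185,200)): print("beaker",ray("top",(185,200),0),ray("top",(178,186),120))
E
```

```text
[ 572.285 -203.196  145.   ] [611.86 -39.45  88.  ]
1.3336581463631527
[ 572.821 -202.942    1.336]
[[-0.4 -0.1]
 [ 0.4 -0.5]
 [ 0.2  0.1]
 [-0.3 -1.7]
 [ 0.2 -0.1]
 [ 0.  -0.5]
 [-0.6 -1.2]
 [-0.  -1.7]
 [-0.6  0.3]
 [-0.5 -0. ]
 [ 0.5  1.2]
 [-0.   0.5]]
[ 572.952 -203.675    1.336  137.866]
[[-0.2  0.1]
 [ 0.3  0.1]
 [ 0.3  0.2]
 [-0.4 -1.1]
 [ 0.3  0.1]
 [ 0.2 -0.5]
 [-0.6 -0.6]
 [-0.2 -1.1]
 [-0.5  0.5]
 [-0.4  0.1]
 [ 0.4  1.9]
 [-0.2  1.2]]
[412.185 261.635  -1.487]
[[  0.4 -52.1]
 [ -0.3  46.3]
 [ -0.1  35.4]
 [ -0.8 -63.1]
 [  0.2  -0.3]
 [  0.2  -1.6]
 [ 31.2 -13.1]
 [-58.5  21.2]
 [-50.7  21. ]
 [ 42.7 -19.6]]
[411.331 261.703  -1.488  44.835]
[[  0.7 -51.5]
 [ -0.   46.7]
 [ -0.1  35.8]
 [ -0.7 -62.5]
 [  0.6   0.1]
 [  0.1   0.2]
 [ 31.4 -11.5]
 [-58.2  22.9]
 [-50.6  22.6]
 [ 42.7 -18. ]]
plate [ 620.78  -271.887    0.   ] [ 616.91  -266.478   18.   ]
plate [ 504.993 -244.296    0.   ] [ 502.887 -239.308   18.   ]
plate [538.829 -98.929   0.   ] [536.208 -96.156  18.   ]
plate s [ 652.096 -125.733    0.   ]
plate s [537.072 -97.799   0.   ]
plate s [ 651.49  -123.742   10.   ]
plate s [538.491 -98.857  10.   ]
beaker [539.214 345.813   0.   ] [551.879 334.063 120.   ]
beaker [539.214 345.813   0.   ] [551.879 334.063 120.   ]
```

```bash
python3 - <<'E'
from h import *
from rig import manip
from scipy.spatial.transform import Rotation as Ro
np.set_printoptions(suppress=True,precision=3)
D=[("top",(18,-55,-15),(224.2,280)),("top",(18,55,-15),(229.2,230.5)),("top",(148,55,-15),(287,235.3)),("top",(148,-55,-15),(282.7,285)),
("top",(-18,0,20),(207.8,253.7)),("scene",(-18,0,20),(386.8,282.8)),("scene",(148,55,-15),(319.2,243.3)),("scene",(148,-55,-15),(366.3,229.5)),("scene",(18,-55,-15),(399.3,272.5)),("scene",(18,55,-50),(347.5,300.5))]
for fz in(0,1): print(*fit(D,(412,262,-1.5),50,fz),sep="\n")
q=manip.get_obs()["tcp_rot"]; R=Ro.from_quat(q,scalar_first=True).as_matrix(); print(R)
print("jar top", ray("top",(259,113),45),"base scene",ray("scene",(202,336),0),"top scene",ray("scene",(201,312),45))
print("ring",ray("top",(226,135),5),ray("scene",(240,352),5))
print("purple",ray("top",(370,282),20), "lug", ray("top",(350,252),70))
print("post",[ray("scene",uv,10) for uv in((200.8,205.8),(224.2,202.5))])
print("beaker s",ray("scene",(338,372),0),"wrench",ray("top",(335,101),5),ray("top",(280,72),5))
E
```

```text
[409.178 262.693  -1.679]
[[-0.5 -0.2]
 [-0.4  0.2]
 [-0.8  0.4]
 [-0.9 -0.1]
 [-0.3 -0.5]
 [ 0.3 -1.1]
 [-0.4 -0.6]
 [-0.4 -0.7]
 [ 0.  -0.5]
 [-0.5 -0.1]]
[408.594 262.156  -1.679  47.502]
[[-0.1  0.1]
 [-0.   0.6]
 [-0.5  0.7]
 [-0.6  0.1]
 [ 0.2 -0.2]
 [ 0.2 -0.5]
 [-0.4 -0. ]
 [-0.5 -0.1]
 [-0.1  0. ]
 [-0.5  0.4]]
[[ 0.321 -0.    -0.947]
 [ 0.947 -0.001  0.321]
 [-0.001 -1.    -0.   ]]
jar top [730.868 166.584  45.   ] base scene [736.114 182.742   0.   ] top scene [726.456 166.284  45.   ]
ring [691.776 248.338   5.   ] [690.783 247.633   5.   ]
purple [340.512 -76.738  20.   ] lug [407.024 -28.99   70.   ]
post [array([ 610.792, -141.033,   10.   ]), array([ 558.589, -126.327,   10.   ])]
beaker s [560.146 357.44    0.   ] wrench [768.998 -12.085   5.   ] [844.128 117.782   5.   ]
```

>>> send_rows([
  {"grip": -1, "slide": [0.019, -0.0297, 0], "roll": -0.123},
  {"grip": -1, "slide": [0.019, -0.0297, 0], "roll": -0.123},
  {"grip": -1, "slide": [0.019, -0.0297, 0], "roll": -0.123},
  {"grip": -1, "slide": [0.019, -0.0297, 0], "roll": -0.123},
  {"grip": -1, "slide": [0.019, -0.0297, 0], "roll": -0.123},
], force=40)

```text
time: 0.52
tcp_pos: [296.2, 441.7, 199.6]
tcp_rot: [-0.673, 0.673, 0.217, -0.217]
wrist_force: [1.1, 0.4, 0.1]
grip_width: 85.4
```

>>> send_rows([
  {"grip": -1, "slide": [0.019, -0.0297, 0], "roll": -0.123},
  {"grip": -1, "slide": [0.019, -0.0297, 0], "roll": -0.123},
  {"grip": -1, "slide": [0.019, -0.0297, 0], "roll": -0.123},
  {"grip": -1, "slide": [0.019, -0.0297, 0], "roll": -0.123},
  {"grip": -1, "slide": [0.0187, -0.029, 0], "roll": -0.122},
])

```text
time: 0.93
tcp_pos: [390.8, 293.8, 199.8]
tcp_rot: [-0.707, 0.707, 0.003, -0.003]
wrist_force: [0.6, 0.4, -0.3]
grip_width: 85.3
```

>>> send_rows([
  {"grip": -1, "slide": [0.0187, -0.0291, 0], "roll": -0.123},
  {"grip": -1, "slide": [0, 0, -0.01], "roll": 0},
  {"grip": -1, "slide": [0, 0, -0.02], "roll": 0},
  {"grip": -1, "slide": [0, 0, -0.02], "roll": 0},
  {"grip": -1, "slide": [0, 0, 0], "roll": 0},
])

```text
time: 1.35
tcp_pos: [407.5, 265.3, 146.9]
tcp_rot: [-0.705, 0.707, -0.039, 0.037]
wrist_force: [-1.1, 0.5, -0.7]
grip_width: 85.3
```

>>> send_rows([
  {"grip": -1, "slide": [0, 0, -0.035], "roll": 0},
  {"grip": -1, "slide": [0, 0, -0.035], "roll": 0},
  {"grip": -1, "slide": [0, 0, -0.025], "roll": 0},
  {"grip": -1, "slide": [0, 0, -0.015], "roll": 0},
  {"grip": -1, "slide": [0, 0, -0.003], "roll": 0},
])

```text
time: 1.77
tcp_pos: [408.0, 265.9, 35.1]
tcp_rot: [-0.705, 0.707, -0.039, 0.037]
wrist_force: [-0.4, -0.8, -0.2]
grip_width: 85.3
```

```bash
python3 - <<'E'
from rig import manip, cams
import cv2,numpy as np
im=[]
for n,(x,y) in (("scene",(280,190)),("top",(150,170))):
    a=cams.capture(n)[y:y+150,x:x+200,::-1]; im.append(cv2.resize(a,None,fx=2,fy=2,interpolation=cv2.INTER_CUBIC))
cv2.imwrite("pics/g1.png",np.hstack(im)); print(manip.get_obs()["tcp_pos"])
E
```

```text
[409.12476654 266.58103656  37.23905494]
```

View pics/g1.png

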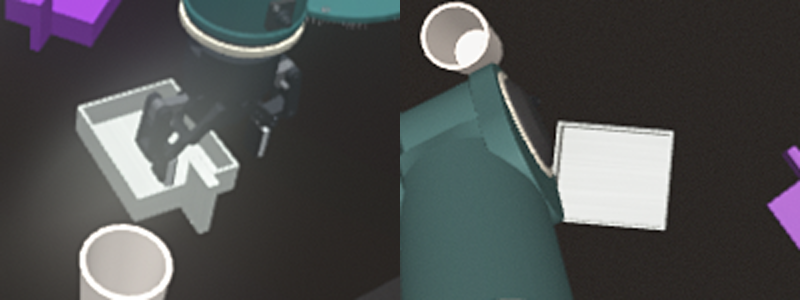

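In the left half (scene view) the two fingers straddle the lug at about (205,180). The beaker is clear of them. I'll close now.

>>> send_rows([
  {"grip": 1, "slide": [0, 0, 0], "roll": 0},
  {"grip": 1, "slide": [0, 0, 0], "roll": 0},
  {"grip": 1, "slide": [0, 0, 0], "roll": 0},
  {"grip": 1, "slide": [0, 0, 0], "roll": 0},
  {"grip": 1, "slide": [0, 0, 0], "roll": 0},
], force=60)

```text
time: 2.28
tcp_pos: [409.2, 266.7, 37.4]
tcp_rot: [0.706, -0.706, 0.038, -0.038]
wrist_force: [-0.2, 0.3, -0.4]
grip_width: 25.6
```

>>> send_rows([
  {"grip": 1, "slide": [0, 0, 0], "roll": 0},
  {"grip": 1, "slide": [0, 0, 0], "roll": 0},
  {"grip": 1, "slide": [0, 0, 0.005], "roll": 0},
  {"grip": 1, "slide": [0, 0, 0.01], "roll": 0},
  {"grip": 1, "slide": [0, 0, 0.01], "roll": 0},
])

```text
time: 2.7
tcp_pos: [408.9, 266.3, 62.6]
tcp_rot: [-0.706, 0.706, -0.038, 0.038]
wrist_force: [0.5, -0.0, -2.0]
grip_width: 7.6
```

```bash
cat > look.py <<'E'
from rig import manip, cams
import cv2,numpy as np,sys
def look(name,cs,cT,w=200,h=150,k=2):
    im=[]
    for n,c in (("scene",cs),("top",cT)):
        if c is None: continue
        a=cams.capture(n)[:,:,::-1]; x=min(max(c[0]-w//2,0),560-w);y=min(max(c[1]-h//2,0),420-h)
        im.append(cv2.resize(a[y:y+h,x:x+w],None,fx=k,fy=k,interpolation=cv2.INTER_CUBIC)); print(n,"origin",x,y)
    cv2.imwrite(f"pics/{name}.png",np.hstack(im)); o=manip.get_obs(); print(o["tcp_pos"],o["wrist_force"],o["grip_width"],o["time"])
E
python3 -c "
from look import *
look('g2',(370,260),(240,250))"
```

```text
scene origin 270 185
top origin 140 175
[409.84113528 267.12783901  63.72222448] [ 0.83068091 -0.41668172 -1.82355696] 7.522897204184543 2.8
```

View pics/g2.png

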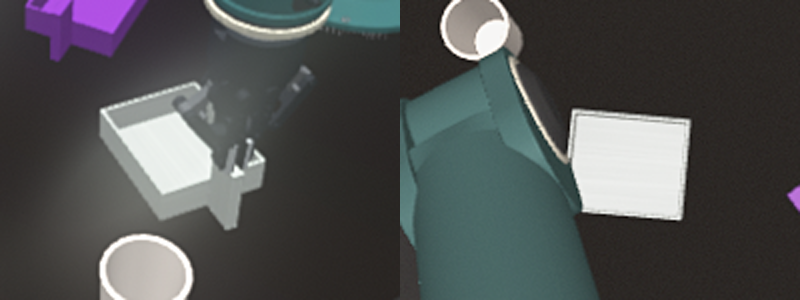

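>>> send_rows([
  {"grip": 1, "slide": [0.012, -0.01, 0], "roll": -0.013},
  {"grip": 1, "slide": [0.022, -0.02, 0], "roll": -0.013},
  {"grip": 1, "slide": [0.025, -0.022, 0], "roll": -0.013},
  {"grip": 1, "slide": [0.025, -0.022, 0], "roll": -0.013},
  {"grip": 1, "slide": [0.025, -0.022, 0], "roll": -0.013},
])

```text
time: 3.22
tcp_pos: [519.0, 169.6, 62.1]
tcp_rot: [0.705, -0.704, 0.061, -0.061]
wrist_force: [0.5, 0.4, -2.2]
grip_width: 7.8
```

>>> send_rows([
  {"grip": 1, "slide": [0.025, -0.022, 0], "roll": -0.013},
  {"grip": 1, "slide": [0.025, -0.022, 0], "roll": -0.013},
  {"grip": 1, "slide": [0.025, -0.022, 0], "roll": -0.013},
  {"grip": 1, "slide": [0.02, -0.018, 0], "roll": -0.013},
  {"grip": 1, "slide": [0.012, -0.01, 0], "roll": -0.01},
])

```text
time: 3.63
tcp_pos: [626.9, 73.3, 62.0]
tcp_rot: [-0.702, 0.702, -0.084, 0.084]
wrist_force: [-0.3, -1.2, -1.3]
grip_width: 7.6
```

>>> send_rows([
  {"grip": 1, "slide": [0.011, -0.01, 0], "roll": 0},
  {"grip": 1, "slide": [0, 0, 0], "roll": 0},
  {"grip": 1, "slide": [0, 0, 0], "roll": 0},
])

```text
time: 3.88
tcp_pos: [636.0, 66.0, 61.6]
tcp_rot: [-0.702, 0.702, -0.083, 0.083]
wrist_force: [-0.3, 0.6, -2.4]
grip_width: 7.7
```

```bash
python3 -c "
from look import *
look('g3',(220,220),(330,180))"
```

```text
scene origin 120 145
top origin 230 105
[635.39930166  67.36566238  61.71384168] [-0.07480431  0.03350668 -2.61837217] 7.351106226529757 3.9833
```

View pics/g3.png

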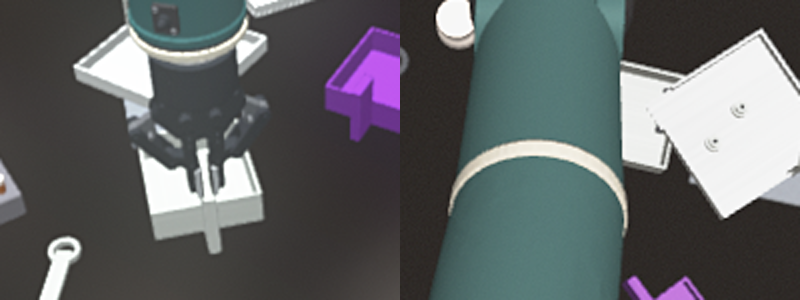

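The dish hangs under the pan tip. In the right half (top view) its near end passes under the tip at about (650,108). I'll lower it.

>>> send_rows([
  {"grip": 1, "slide": [0, 0, -0.01], "roll": 0},
  {"grip": 1, "slide": [0, 0, -0.008], "roll": 0},
  {"grip": 1, "slide": [0, 0, -0.004], "roll": 0},
  {"grip": 1, "slide": [0, 0, -0.002], "roll": 0},
  {"grip": 1, "slide": [0, 0, -0.001], "roll": 0},
])

```text
time: 4.4
tcp_pos: [635.7, 67.4, 37.1]
tcp_rot: [0.703, -0.702, 0.083, -0.082]
wrist_force: [-9.8, 3.7, 24.5]
grip_width: 7.5
```

>>> send_rows([
  {"grip": 1, "slide": [0, 0, -0.001], "roll": 0},
  {"grip": 1, "slide": [0, 0, 0], "roll": 0},
  {"grip": 1, "slide": [0, 0, 0], "roll": 0},
])

```text
time: 4.65
tcp_pos: [636.1, 67.7, 37.2]
tcp_rot: [0.703, -0.702, 0.083, -0.083]
wrist_force: [-11.2, 3.6, 24.6]
grip_width: 7.5
```

>>> send_rows([
  {"grip": -1, "slide": [0, 0, 0.002], "roll": 0},
  {"grip": -1, "slide": [0, 0, 0], "roll": 0},
  {"grip": -1, "slide": [0, 0, 0], "roll": 0},
  {"grip": -1, "slide": [0, 0, 0], "roll": 0},
  {"grip": -1, "slide": [0, 0, 0], "roll": 0},
])

```text
time: 5.07
tcp_pos: [635.9, 66.4, 37.6]
tcp_rot: [-0.702, 0.702, -0.083, 0.083]
wrist_force: [-0.2, 0.2, -0.3]
grip_width: 67.9
```

>>> send_rows([
  {"grip": -1, "slide": [0, 0, 0], "roll": 0},
  {"grip": -1, "slide": [0, 0, 0.02], "roll": 0},
  {"grip": -1, "slide": [0, 0, 0.035], "roll": 0},
  {"grip": -1, "slide": [0, 0, 0.04], "roll": 0},
  {"grip": -1, "slide": [0, 0, 0.04], "roll": 0},
])

```text
time: 5.48
tcp_pos: [635.5, 66.3, 174.1]
tcp_rot: [-0.702, 0.702, -0.083, 0.083]
wrist_force: [0.3, 0.4, 0.5]
grip_width: 85.3
```

>>> send_rows([
  {"grip": -1, "slide": [-0.0048, -0.0207, 0.03], "roll": -0.121},
  {"grip": -1, "slide": [-0.0048, -0.0207, 0.02], "roll": -0.121},
  {"grip": -1, "slide": [-0.0048, -0.0207, 0], "roll": -0.121},
  {"grip": -1, "slide": [-0.0048, -0.0207, 0], "roll": -0.121},
  {"grip": -1, "slide": [-0.0048, -0.0207, 0], "roll": -0.121},
])

```text
time: 5.9
tcp_pos: [611.8, -37.9, 223.3]
tcp_rot: [0.645, -0.645, 0.29, -0.29]
wrist_force: [-0.0, -0.0, 0.1]
grip_width: 85.3
```

>>> send_rows([
  {"grip": -1, "slide": [-0.0048, -0.0207, 0], "roll": -0.121},
  {"grip": -1, "slide": [-0.0048, -0.0207, 0], "roll": -0.121},
  {"grip": -1, "slide": [-0.0048, -0.0207, 0], "roll": -0.121},
  {"grip": -1, "slide": [-0.0048, -0.0207, 0], "roll": -0.121},
  {"grip": -1, "slide": [-0.0048, -0.0207, 0], "roll": -0.121},
])

```text
time: 6.32
tcp_pos: [587.7, -141.4, 222.9]
tcp_rot: [0.529, -0.529, 0.469, -0.469]
wrist_force: [-0.6, 0.3, 0.7]
grip_width: 85.5
```

>>> send_rows([
  {"grip": -1, "slide": [-0.0048, -0.0207, 0], "roll": -0.121},
  {"grip": -1, "slide": [-0.0048, -0.0207, 0], "roll": -0.121},
  {"grip": -1, "slide": [-0.0048, -0.0207, 0], "roll": -0.119},
  {"grip": -1, "slide": [0, 0, 0], "roll": 0},
  {"grip": -1, "slide": [0, 0, 0], "roll": 0},
])

```text
time: 6.73
tcp_pos: [573.2, -203.6, 222.8]
tcp_rot: [-0.437, 0.438, -0.555, 0.556]
wrist_force: [0.6, 1.0, 0.3]
grip_width: 85.5
```

```bash
python3 -c "
from look import *
look('g4',(220,190),(370,180))"
```

```text
scene origin 120 115
top origin 270 105
[ 573.88364031 -201.83255998  222.68021991] [ 0.29178591 -0.06950217 -0.6670424 ] 85.48831221690027 6.8333
```

View pics/g4.png

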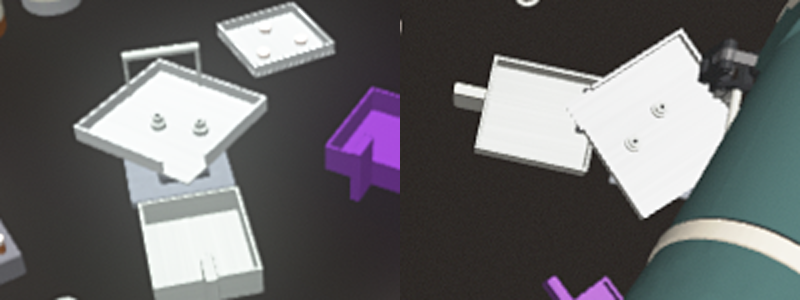

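```bash
python3 - <<'E'
from h import *
np.set_printoptions(suppress=True,precision=3)
D=[("top",(18,55,-15),(319.5,133.5)),("top",(18,-55,-15),(307.5,180.3)),("top",(148,-55,-15),(364,191)),("top",(-18,0,20),(297.3,153)),
("scene",(148,55,-15),(189,216)),("scene",(148,-55,-15),(240,209.5)),("scene",(18,-55,-15),(251.5,246))]
p,r=fit(D,(636,62,-1.8),50);print(p,r)
g=np.array([572.9,-203.2]);c,s=np.cos(1.336),np.sin(1.336);M=np.array([[c,s],[-s,c]])
cc=p[:2]+83*np.array([np.cos(p[2]),np.sin(p[2])])
print("grip,centre in pan frame",M@(p[:2]-g),M@(cc-g), p[2]-1.336+np.pi)
E
```

```text
[631.547  62.696  -1.794] [[-2.   0.4]
 [ 0.6 -0.3]
 [ 0.2  0.2]
 [ 0.1 -2.8]
 [ 0.6 -0.4]
 [-0.9 -2.7]
 [ 0.8  1.4]]
grip,centre in pan frame [272.244   4.821] [189.25    3.842] 0.011794297120387931
```

The scene view shows the dish standing squarely under the tip, which is at (185,182) in the crop. The bail is free at (160,50). I'll go down over the bar.

>>> send_rows([
  {"grip": -1, "slide": [0, 0, -0.03], "roll": 0},
  {"grip": -1, "slide": [-0.001, -0.001, -0.02], "roll": 0},
  {"grip": -1, "slide": [0, 0, -0.015], "roll": 0},
  {"grip": -1, "slide": [0, 0, 0], "roll": 0},
  {"grip": -1, "slide": [0, 0, 0], "roll": 0},
])

```text
time: 7.25
tcp_pos: [572.8, -202.8, 157.8]
tcp_rot: [0.438, -0.439, 0.555, -0.555]
wrist_force: [0.4, 0.2, 0.4]
grip_width: 85.2
```

```bash
python3 -c "
from look import *
look('g5',(210,150),None,w=220,h=170,k=3)"
```

```text
scene origin 100 65
[ 573.16117556 -203.21323038  158.65725144] [ 0.04601327 -0.27413331  0.96397044] 85.35675707558269 7.3
```

View pics/g5.png

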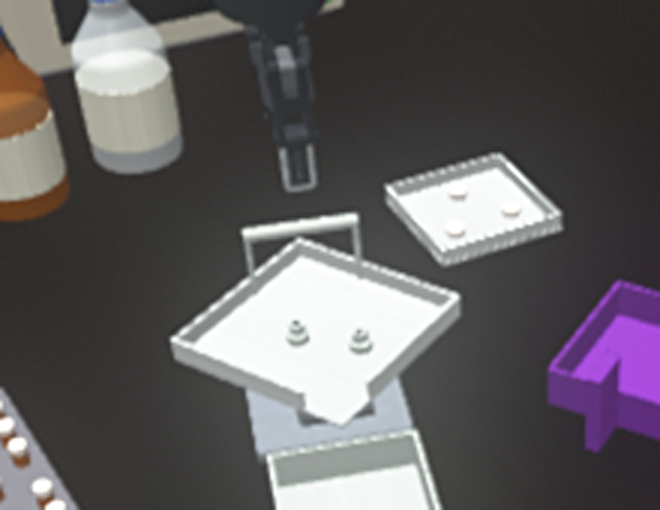

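The fingers at (298,185) are lined up over the middle of the bar at (300,227).

>>> send_rows([
  {"grip": -1, "slide": [0, 0, -0.02], "roll": 0},
  {"grip": -1, "slide": [0, 0, -0.013], "roll": 0},
  {"grip": -1, "slide": [0, 0, -0.005], "roll": 0},
  {"grip": 0.3, "slide": [0, 0, 0], "roll": 0},
  {"grip": 0.6, "slide": [0, 0, 0], "roll": 0},
], force=25)

```text
time: 7.72
tcp_pos: [572.8, -203.7, 120.4]
tcp_rot: [-0.438, 0.438, -0.555, 0.555]
wrist_force: [0.5, 0.1, -0.0]
grip_width: 63.8
```

>>> send_rows([
  {"grip": 1, "slide": [0, 0, 0], "roll": 0},
  {"grip": 1, "slide": [0, 0, 0], "roll": 0},
  {"grip": 1, "slide": [0, 0, 0], "roll": 0},
  {"grip": 1, "slide": [0, 0, 0], "roll": 0},
  {"grip": 1, "slide": [0, 0, 0], "roll": 0},
])

```text
time: 8.13
tcp_pos: [572.7, -203.6, 120.1]
tcp_rot: [-0.438, 0.438, -0.555, 0.555]
wrist_force: [0.0, -0.4, 0.2]
grip_width: 0.5
```

```bash
python3 -c "
from look import *
look('g6',(210,150),None,w=220,h=170,k=3)"
```

```text
scene origin 100 65
[ 572.67341229 -203.61029719  119.9785816 ] [0.15274827 0.67433985 0.45373654] 0.14266529860348534 8.1833
```

View pics/g6.png

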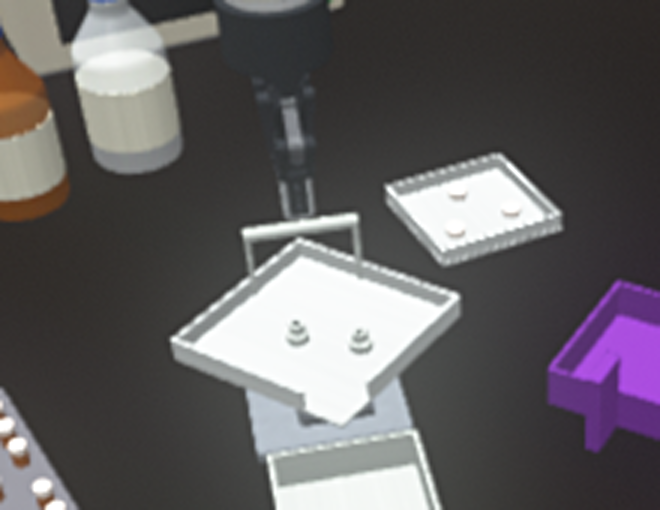

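```bash
python3 - <<'E'
from h import *
from look import *
o=np.array([100,65])
print((proj("scene",[[572.7,-203.6,120],[572.7,-203.6,139],[572.9,-203.2,140],[572.9,-203.2,88]])-o)*3)
a=cams.capture("scene")[:,:,::-1]
b=cams.capture("top")[:,:,::-1]
cv2.imwrite("pics/g7.png",np.hstack([cv2.resize(a[100:160,165:240],None,fx=5,fy=5,interpolation=cv2.INTER_CUBIC),cv2.resize(b[130:190,380:455],None,fx=5,fy=5,interpolation=cv2.INTER_CUBIC)]))
E
```

```text
[[303.72383063 248.96602255]
 [301.0091791  227.75333226]
 [300.80910143 226.95671127]
 [308.10669738 283.95767807]]
```

View pics/g7.png

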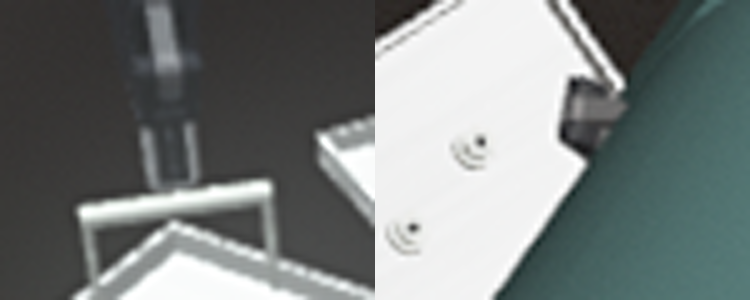

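```bash
python3 - <<'E'
from h import *
import cv2
np.set_printoptions(suppress=True,precision=1)
o=np.array([120,145])
u=np.array([.233,.973,0])
for t in ([635.4,67.4,61.7],):
    t=np.array(t)
    print("g3",(proj("scene",[t,t+[0,0,19],t+[0,0,34],t-4.5*u+[0,0,34]])-o)*2)
a=cv2.imread("pics/g3.png")[100:260,100:300]; b=cv2.imread("pics/g2.png")[50:240,130:300]
cv2.imwrite("pics/z3.png",cv2.resize(a,None,fx=3.5,fy=3.5,interpolation=cv2.INTER_CUBIC))
E
```

```text
g3 [[210.9 213.6]
 [209.4 199.8]
 [208.2 188.7]
 [207.4 185.5]]
```

View pics/z3.png

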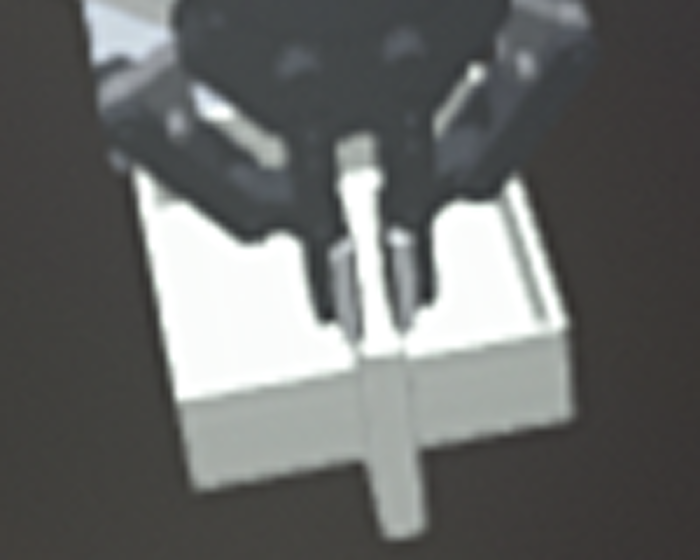

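```bash
python3 - <<'E'
from h import *
np.set_printoptions(suppress=True,precision=1)
u=np.array([.233,.973,0]); t=np.array([572.7,-203.6,120]); v=np.array([-.973,.233,0])
for dz in (60,90,120,150):
  print(dz,proj("top",[t+[0,0,dz]+k*u+j*v for k,j in((0,0),(43,0),(43,35),(43,-35),(3,0))]).ravel())
E
python3 -c "
from look import *
look('g8',(215,120),(420,150),w=130,h=150,k=3)"
```

```text
60 [440.1 164.8 418.9 160.3 415.7 177.2 422.1 143.6 438.7 164.5]
90 [444.4 161.5 422.5 157.  419.2 174.3 425.8 139.7 442.9 161.2]
120 [448.9 158.1 426.4 153.4 423.  171.3 429.7 135.7 447.4 157.8]
150 [453.7 154.5 430.5 149.6 427.  168.1 433.9 131.3 452.1 154.1]
scene origin 150 45
top origin 355 75
[ 572.60760514 -203.59592913  119.85417391] [-0.55360993 -0.05681555 -0.10555863] -0.011557268192162885 8.3833
```

View pics/g8.png

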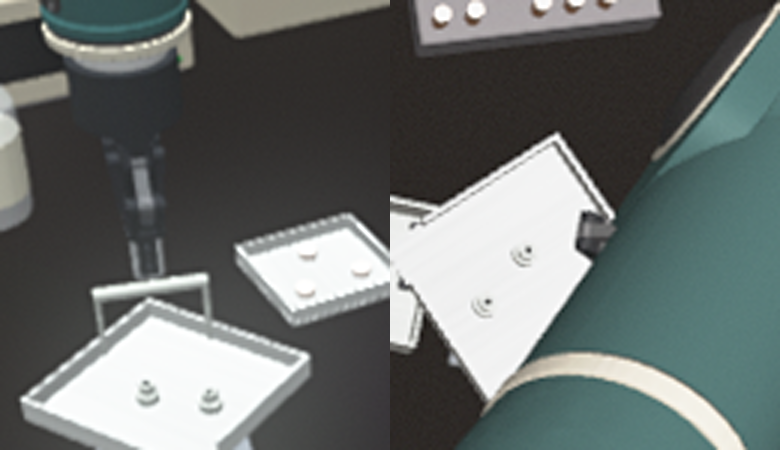

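The fingers shut to 0 with no force, so they closed above the bar. The scene view agrees: the tips at (148,278) sit just over it, and the z3 crop also had them about 28 mm higher than the reported TCP. The top view shows the gripper centred in x and y. I'll reopen, go lower in steps and check.

>>> send_rows([
  {"grip": -1, "slide": [0, 0, 0.005], "roll": 0},
  {"grip": -1, "slide": [0, 0, 0], "roll": 0},
  {"grip": -1, "slide": [0, 0, 0], "roll": 0},
  {"grip": -1, "slide": [0, 0, 0], "roll": 0},
  {"grip": -1, "slide": [0, 0, 0], "roll": 0},
])

```text
time: 8.8
tcp_pos: [572.6, -203.6, 124.8]
tcp_rot: [0.438, -0.438, 0.555, -0.555]
wrist_force: [0.5, -0.4, -0.3]
grip_width: 60.4
```

>>> send_rows([
  {"grip": -1, "slide": [0, 0, 0], "roll": 0},
  {"grip": -1, "slide": [0, 0, -0.01], "roll": 0},
  {"grip": -1, "slide": [0, 0, -0.007], "roll": 0},
  {"grip": -1, "slide": [0, 0, -0.003], "roll": 0},
  {"grip": -1, "slide": [0, 0, 0], "roll": 0},
])

```text
time: 9.22
tcp_pos: [572.0, -203.4, 103.6]
tcp_rot: [0.437, -0.438, 0.556, -0.555]
wrist_force: [0.2, 0.1, -0.2]
grip_width: 85.2
```

```bash
python3 -c "
from look import *
look('g9',(215,120),(420,150),w=130,h=150,k=3)"
```

```text
scene origin 150 45
top origin 355 75
[ 572.51937995 -203.69656317  104.65868824] [-0.63559784  0.43660984  0.13140344] 85.09639735789462 9.3167
```

View pics/g9.png

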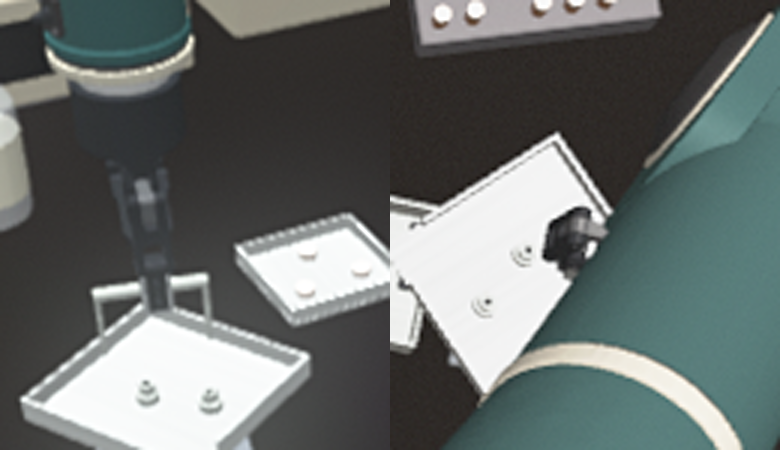

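>>> send_rows([
  {"grip": -1, "slide": [0, 0, -0.006], "roll": 0},
  {"grip": -1, "slide": [0, 0, -0.004], "roll": 0},
  {"grip": 0.2, "slide": [0, 0, 0], "roll": 0},
  {"grip": 0.5, "slide": [0, 0, 0], "roll": 0},
  {"grip": 0.6, "slide": [0, 0, 0], "roll": 0},
], force=25)

```text
time: 9.73
tcp_pos: [572.7, -203.6, 94.9]
tcp_rot: [0.438, -0.438, 0.555, -0.555]
wrist_force: [0.1, -0.4, -0.8]
grip_width: 51.8
```

```bash
python3 -c "
from look import *
look('g10',(215,120),(420,150),w=130,h=150,k=3)"
```

```text
scene origin 150 45
top origin 355 75
[ 572.70674872 -203.63362189   95.03181011] [-0.55955394 -0.26464989  0.59421316] 36.18723460740962 9.8333
```

View pics/g10.png

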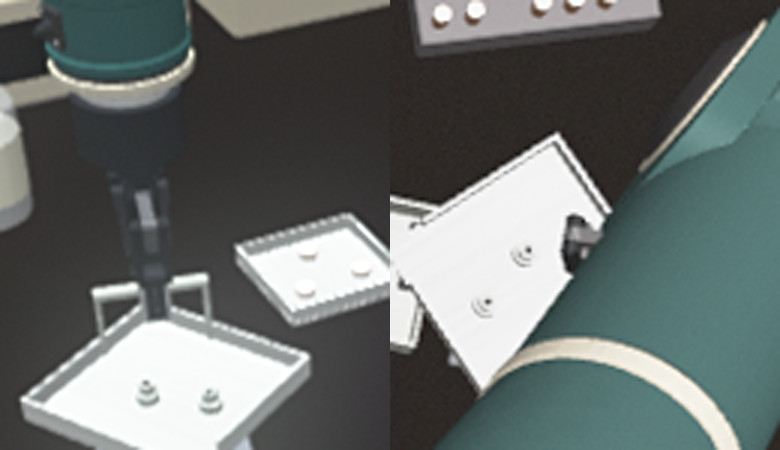

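The near finger at (155,300) now overlaps the bar from the front, so I'll shut it.

>>> send_rows([
  {"grip": 1, "slide": [0, 0, 0], "roll": 0},
  {"grip": 1, "slide": [0, 0, 0], "roll": 0},
  {"grip": 1, "slide": [0, 0, 0], "roll": 0},
  {"grip": 1, "slide": [0, 0, 0], "roll": 0},
  {"grip": 1, "slide": [0, 0, 0], "roll": 0},
])

```text
time: 10.25
tcp_pos: [573.0, -202.5, 95.0]
tcp_rot: [0.439, -0.438, 0.555, -0.555]
wrist_force: [-0.3, 5.5, 4.5]
grip_width: 9.4
```

```bash
python3 -c "
from look import *
look('g11',(215,120),(420,150),w=130,h=150,k=3)"
```

```text
scene origin 150 45
top origin 355 75
[ 573.00883531 -202.45150252   95.05118266] [-0.26838733  7.47927567  4.02103199] 8.959517908020382 10.35
```

View pics/g11.png

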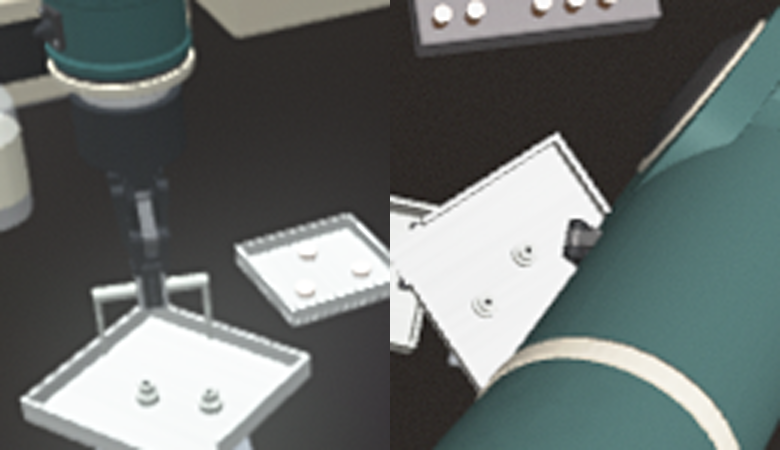

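The grip is confirmed: opening 9 mm on the 10 mm bar. I'll start lifting along the hinge arc.

>>> send_rows([
  {"grip": 1, "slide": [0.0005, 0.0022, 0.0044], "roll": 0},
  {"grip": 1, "slide": [0.0005, 0.0023, 0.0043], "roll": 0},
  {"grip": 1, "slide": [0.0006, 0.0024, 0.0043], "roll": 0},
  {"grip": 1, "slide": [0.0005, 0.002, 0.0042], "roll": 0},
  {"grip": 1, "slide": [0.0005, 0.0022, 0.0042], "roll": 0},
])

```text
time: 10.77
tcp_pos: [575.3, -192.9, 117.0]
tcp_rot: [-0.438, 0.438, -0.555, 0.556]
wrist_force: [1.4, -4.2, -1.0]
grip_width: 8.7
```

```bash
python3 -c "
from look import *
look('l1',(215,170),(400,150),w=130,h=150,k=3)"; python3 - <<'E'
import numpy as np
f=lambda t:np.array([147*(1-np.cos(t))+55*np.sin(t),147*np.sin(t)+55*(np.cos(t)-1)])
p=f(.15)
for t in np.arange(.18,.80,.03):
    q=f(t);d=q-p;p=q;print(round(t,2),"x %.1f y %.1f z %.1f"%(d[0]*.233,d[0]*.973,d[1]), q.round(1))
E
```

```text
scene origin 150 95
top origin 335 75
[ 575.27818232 -192.80832661  117.10298896] [-0.56524737 -5.71717308  0.35317334] 8.66694422478413 10.8667
0.18 x 0.5 y 2.3 z 4.1 [12.2 25.4]
0.21 x 0.6 y 2.4 z 4.0 [14.7 29.4]
0.24 x 0.6 y 2.5 z 3.9 [17.3 33.4]
0.27 x 0.6 y 2.6 z 3.9 [20.  37.2]
0.3 x 0.7 y 2.7 z 3.8 [22.8 41. ]
0.33 x 0.7 y 2.9 z 3.7 [25.8 44.7]
0.36 x 0.7 y 3.0 z 3.6 [28.8 48.3]
0.39 x 0.7 y 3.1 z 3.5 [31.9 51.8]
0.42 x 0.8 y 3.2 z 3.4 [35.2 55.2]
0.45 x 0.8 y 3.3 z 3.3 [38.6 58.5]
0.48 x 0.8 y 3.4 z 3.2 [42.  61.7]
0.51 x 0.8 y 3.5 z 3.1 [45.6 64.8]
0.54 x 0.8 y 3.5 z 3.0 [49.2 67.8]
0.57 x 0.9 y 3.6 z 2.9 [52.9 70.6]
0.6 x 0.9 y 3.7 z 2.8 [56.7 73.4]
0.63 x 0.9 y 3.8 z 2.6 [60.6 76. ]
0.66 x 0.9 y 3.9 z 2.5 [64.6 78.6]
0.69 x 0.9 y 3.9 z 2.4 [68.6 81. ]
0.72 x 1.0 y 4.0 z 2.3 [72.8 83.3]
0.75 x 1.0 y 4.1 z 2.2 [76.9 85.4]
0.78 x 1.0 y 4.1 z 2.0 [81.2 87.5]
```

View pics/l1.png

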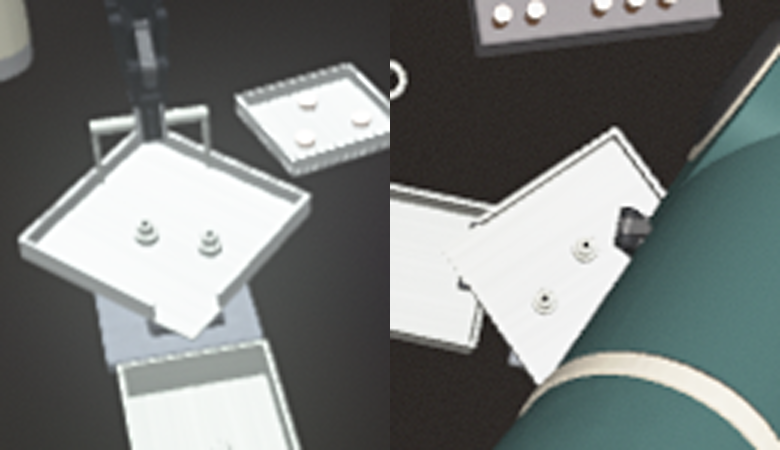

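The pan is tilting, with the bar held and the nuts still in place. I'll take out a millimetre of y because the force there has swung to -5 N.

>>> send_rows([
  {"grip": 1, "slide": [0.0003, 0.0016, 0.0041], "roll": 0},
  {"grip": 1, "slide": [0.0006, 0.0022, 0.004], "roll": 0},
  {"grip": 1, "slide": [0.0006, 0.0025, 0.0039], "roll": 0},
  {"grip": 1, "slide": [0.0006, 0.0026, 0.0039], "roll": 0},
  {"grip": 1, "slide": [0.0007, 0.0027, 0.0038], "roll": 0},
])

```text
time: 11.28
tcp_pos: [578.1, -180.9, 136.5]
tcp_rot: [-0.438, 0.438, -0.555, 0.555]
wrist_force: [1.7, -5.5, 0.5]
grip_width: 8.9
```

```bash
python3 -c "
from look import *
look('l2',(215,170),None,w=130,h=150,k=4)"
```

```text
scene origin 150 95
[ 578.25176386 -180.47896572  137.0143535 ] [-2.31620773 -3.96167196  3.38675246] 9.086242763982991 11.3333
```

View pics/l2.png

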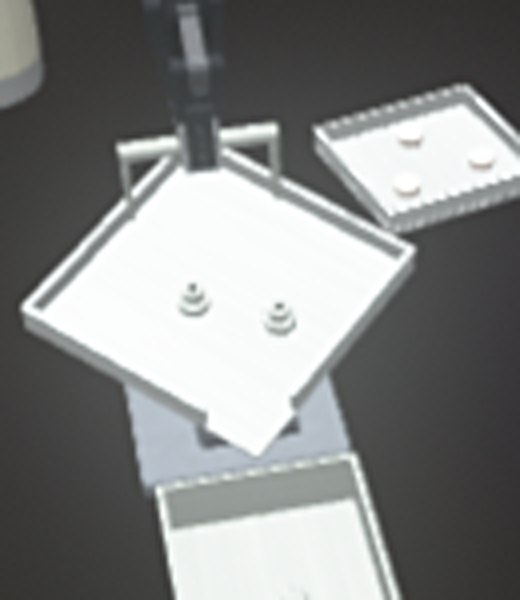

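>>> send_rows([
  {"grip": 1, "slide": [0.0005, 0.0026, 0.0037], "roll": 0},
  {"grip": 1, "slide": [0.0006, 0.0028, 0.0036], "roll": 0},
  {"grip": 1, "slide": [0.0007, 0.003, 0.0035], "roll": 0},
  {"grip": 1, "slide": [0.0008, 0.0032, 0.0034], "roll": 0},
  {"grip": 1, "slide": [0.0008, 0.0033, 0.0033], "roll": 0},
])

```text
time: 11.75
tcp_pos: [581.5, -166.5, 154.0]
tcp_rot: [-0.438, 0.438, -0.555, 0.556]
wrist_force: [0.7, -8.0, 2.7]
grip_width: 8.5
```

```bash
python3 -c "
from look import *
look('l3',(215,170),None,w=130,h=150,k=4)"
```

```text
scene origin 150 95
[ 581.75788665 -165.93377703  154.52459525] [-1.91485582 -5.94575357  6.04089643] 8.853205903288279 11.8
```

View pics/l3.png

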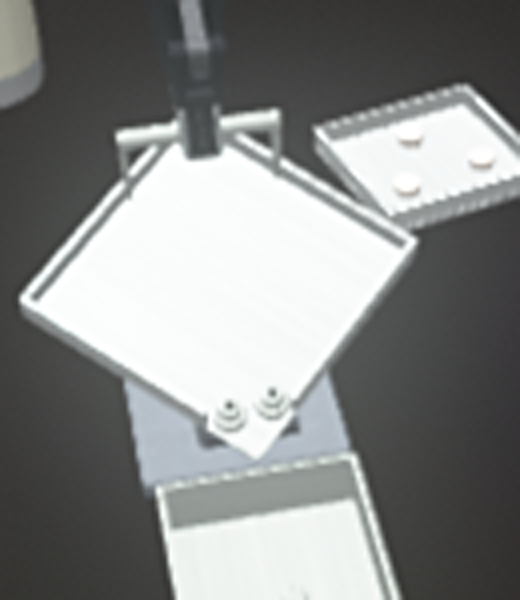

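The nuts are sliding and are now at the notch, at (230,412) and (272,402). I'll hold and watch.

>>> send_rows([
  {"grip": 1, "slide": [0, 0, 0], "roll": 0},
  {"grip": 1, "slide": [0, 0, 0], "roll": 0},
  {"grip": 1, "slide": [0, 0, 0], "roll": 0},
])

```text
time: 12.05
tcp_pos: [581.6, -166.6, 153.9]
tcp_rot: [-0.438, 0.438, -0.555, 0.556]
wrist_force: [0.6, -5.7, 3.8]
grip_width: 9.0
```

```bash
python3 -c "
from look import *
look('l4',(215,185),None,w=130,h=150,k=4)"
```

```text
scene origin 150 110
[ 581.53985613 -166.57089527  153.92468657] [ 1.3666794  -5.81154497  3.95027851] 8.809364449674085 12.1
```

View pics/l4.png

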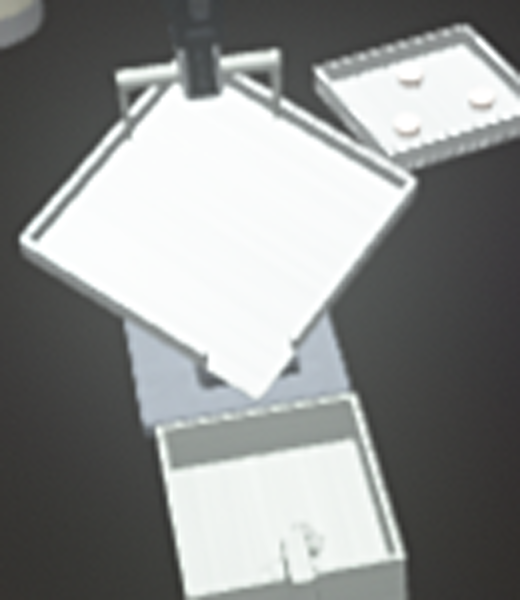

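Both nuts have left the pan. One shows at (312,540) next to the lug. I'll look at the dish from both cameras.

```bash
python3 -c "
from look import *
look('l5',(215,235),(335,160),w=100,h=90,k=4)"
```

```text
scene origin 165 190
top origin 285 115
[ 581.53010249 -166.56067973  153.88718769] [ 1.20244101 -5.46196345  3.08722589] 8.827473556255264 12.2
```

View pics/l5.png

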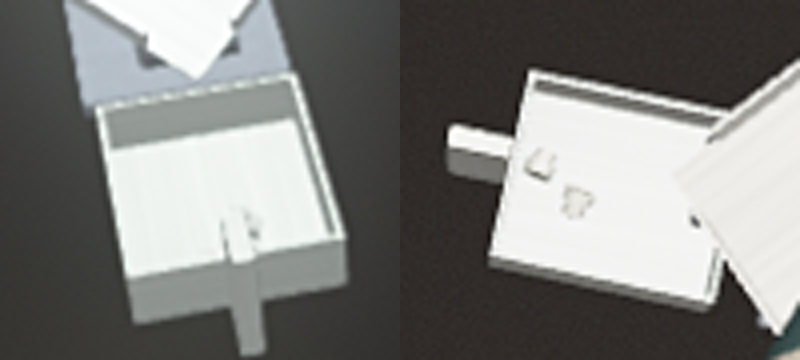

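Both nuts lie in the dish: in the right half (top view) they are at (540,163) and (577,200), inside the walls. The dish is still in place. I'll lower the pan along the same arc.

>>> send_rows([
  {"grip": 1, "slide": [-0.0008, -0.0034, -0.0033], "roll": 0},
  {"grip": 1, "slide": [-0.0008, -0.0033, -0.0034], "roll": 0},
  {"grip": 1, "slide": [-0.0007, -0.0031, -0.0035], "roll": 0},
  {"grip": 1, "slide": [-0.0007, -0.003, -0.0036], "roll": 0},
  {"grip": 1, "slide": [-0.0007, -0.0029, -0.0037], "roll": 0},
])

```text
time: 12.62
tcp_pos: [577.8, -181.7, 135.6]
tcp_rot: [0.438, -0.438, 0.555, -0.555]
wrist_force: [3.5, -1.7, 1.1]
grip_width: 8.6
```

>>> send_rows([
  {"grip": 1, "slide": [-0.0007, -0.0027, -0.0038], "roll": 0},
  {"grip": 1, "slide": [-0.0006, -0.0026, -0.0039], "roll": 0},
  {"grip": 1, "slide": [-0.0006, -0.0025, -0.0039], "roll": 0},
  {"grip": 1, "slide": [-0.0006, -0.0024, -0.004], "roll": 0},
  {"grip": 1, "slide": [-0.0005, -0.0023, -0.0041], "roll": 0},
])

```text
time: 13.03
tcp_pos: [574.7, -194.1, 115.7]
tcp_rot: [0.438, -0.438, 0.555, -0.555]
wrist_force: [3.9, 0.8, -0.9]
grip_width: 8.6
```

>>> send_rows([
  {"grip": 1, "slide": [-0.0005, -0.0022, -0.0042], "roll": 0},
  {"grip": 1, "slide": [-0.0005, -0.002, -0.0042], "roll": 0},
  {"grip": 1, "slide": [-0.0005, -0.0019, -0.0043], "roll": 0},
  {"grip": 1, "slide": [-0.0004, -0.0018, -0.0043], "roll": 0},
  {"grip": 1, "slide": [-0.0004, -0.0017, -0.003], "roll": 0},
])

```text
time: 13.45
tcp_pos: [572.9, -202.6, 96.2]
tcp_rot: [0.439, -0.438, 0.556, -0.555]
wrist_force: [-0.4, 18.5, 26.9]
grip_width: 8.7
```

The pan is on its stop, so I'll ease off and open.

>>> send_rows([
  {"grip": 1, "slide": [0, 0.001, 0.001], "roll": 0},
  {"grip": 1, "slide": [0, 0, 0], "roll": 0},
  {"grip": -1, "slide": [0, 0, 0], "roll": 0},
  {"grip": -1, "slide": [0, 0, 0], "roll": 0},
  {"grip": -1, "slide": [0, 0, 0], "roll": 0},
])

```text
time: 13.87
tcp_pos: [571.9, -203.1, 97.0]
tcp_rot: [0.438, -0.438, 0.556, -0.555]
wrist_force: [-0.8, 0.2, -0.3]
grip_width: 44.4
```

>>> send_rows([
  {"grip": -1, "slide": [0, 0, 0], "roll": 0},
  {"grip": -1, "slide": [0, 0, 0], "roll": 0},
  {"grip": -1, "slide": [0, 0, 0], "roll": 0},
  {"grip": -1, "slide": [0, 0, 0], "roll": 0},
  {"grip": -1, "slide": [0, 0, 0], "roll": 0},
])

```text
time: 14.28
tcp_pos: [572.4, -202.8, 97.2]
tcp_rot: [0.438, -0.438, 0.555, -0.555]
wrist_force: [-0.3, -0.8, -0.3]
grip_width: 85.6
```

```bash
python3 -c "
from look import *
look('r1',(215,150),(420,150),w=130,h=150,k=3)"
```

```text
scene origin 150 75
top origin 355 75
[ 572.40920852 -202.78988709   97.27330961] [-1.17630751  0.31047523  0.14017424] 85.5170713292735 14.3833
```

View pics/r1.png

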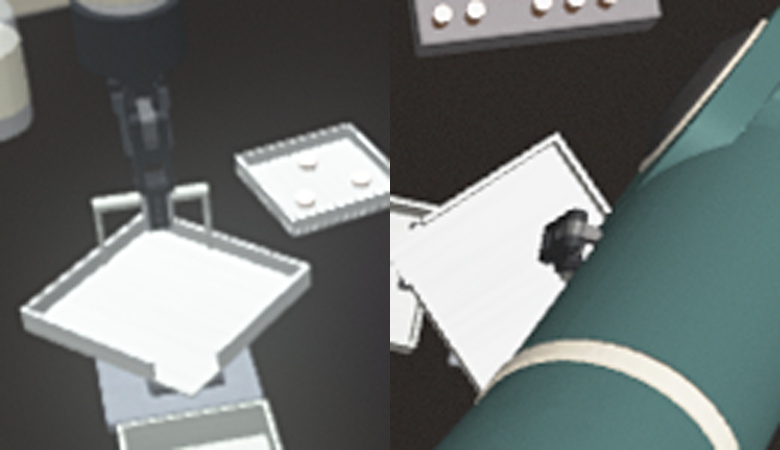

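The pan is flat and the fingers are open around the bar. I'll go straight up, then step away towards the robot.

>>> send_rows([
  {"grip": -1, "slide": [0, 0, 0.01], "roll": 0},
  {"grip": -1, "slide": [0, 0, 0.025], "roll": 0},
  {"grip": -1, "slide": [0, 0, 0.035], "roll": 0},
  {"grip": -1, "slide": [0, 0, 0.035], "roll": 0},
  {"grip": -1, "slide": [0, 0, 0.035], "roll": 0},
])

```text
time: 14.8
tcp_pos: [571.9, -203.0, 239.6]
tcp_rot: [-0.438, 0.438, -0.555, 0.555]
wrist_force: [0.5, -0.6, -0.1]
grip_width: 85.4
```

>>> send_rows([
  {"grip": -1, "slide": [0, 0, 0.03], "roll": 0},
  {"grip": -1, "slide": [-0.02, -0.03, 0], "roll": 0},
  {"grip": -1, "slide": [-0.02, -0.03, 0], "roll": 0},
  {"grip": -1, "slide": [-0.02, -0.03, 0], "roll": 0},
  {"grip": -1, "slide": [-0.02, -0.03, 0], "roll": 0},
])

```text
time: 15.22
tcp_pos: [491.2, -324.0, 268.3]
tcp_rot: [-0.438, 0.438, -0.555, 0.555]
wrist_force: [0.1, 0.1, -0.3]
grip_width: 85.3
```

>>> send_rows([
  {"grip": -1, "slide": [-0.01, -0.02, 0], "roll": 0},
  {"grip": -1, "slide": [0, 0, 0], "roll": 0},
  {"grip": -1, "slide": [0, 0, 0], "roll": 0},
  {"grip": -1, "slide": [0, 0, 0], "roll": 0},
  {"grip": -1, "slide": [0, 0, 0], "roll": 0},
])

```text
time: 15.63
tcp_pos: [483.1, -341.8, 267.4]
tcp_rot: [0.438, -0.438, 0.555, -0.555]
wrist_force: [-0.6, 0.3, -1.2]
grip_width: 85.2
```

```bash
python3 -c "
from look import *
look('r2',(215,195),(370,160),w=160,h=140,k=2.5)"
```

```text
scene origin 135 125
top origin 290 90
[ 483.02922417 -341.91692272  267.29547981] [ 0.56540798 -0.36327115 -0.4157173 ] 85.35080393743672 15.7333
```

View pics/r2.png

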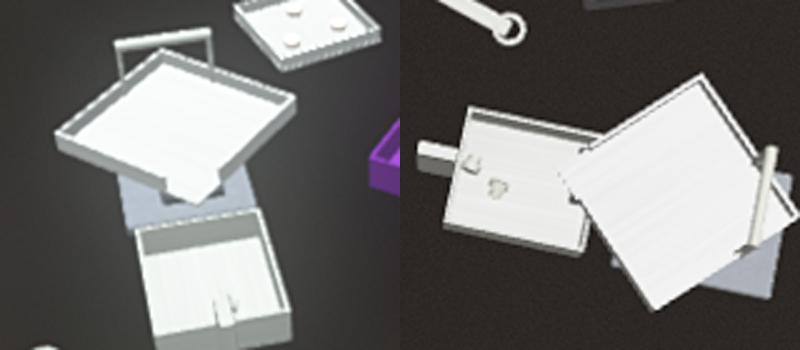

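The pan is flat and empty, the bail is free, and both nuts are in the dish at (472,163) and (497,188) in the top view. I'll check the numbers before handing in.

```bash
python3 - <<'E'
from h import *
from rig import manip
p=np.array([631.5,62.7]);a=-1.794;c,s=np.cos(a),np.sin(a)
for uv in((318.8,155.2),(328.8,165.2)):
    w=ray("top",uv,10)[:2]-p; print("nut in dish frame",(c*w[0]+s*w[1]).round(1),(-s*w[0]+c*w[1]).round(1))
print("bar end expected", proj("top",[[572.9+.973*42.5*k,-203.2-.233*42.5*k,142] for k in(1,-1)]).round(1), "seen",((770-400)/2.5+290,147/2.5+90),((750-400)/2.5+290,247/2.5+90))
manip.job_done()
E
```

```text
nut in dish frame 30.4 12.4
nut in dish frame 58.0 -6.3
bar end expected [[438.6 148.9]
 [431.2 188.3]] seen (438.0, 148.8) (430.0, 188.8)
the job is handed in; nothing more can be done
```

I set the dish under the pan's open corner and lifted the pan by its bail along the hinge arc to about 0.45 rad. Both nuts slid out into the dish. I then lowered the pan, let go, backed the arm away and handed the job in at about 16 s.

- **Nuts:** the last pictures put both inside the dish walls, at about (30, 12) and (58, -6) mm in the dish frame. These come from the top camera only, assuming the nuts lie about 10 mm up. Pictures taken before lowering already showed both nuts in the dish with the pan still raised.
- **Pan:** it is flat again. The bar ends are within about 1.2 pixels of where a flat pan should show them.
- **Dish:** it stands upright on the bench, clear of the gripper.

**Disagreement:** my first grasp on the bar closed on nothing. In the pictures the fingertips sat about 28 mm higher than the reported TCP, so I went about 25 mm lower and the second grasp held. I did not find the cause. It probably also means the dish lug was held only near its top, though it did not slip.

The highest wrist force in the move reports was about 33 N, as the lowered pan met its stop.

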